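# Put the grain mill in gear

### The job

The hand-cranked grain mill is out of gear, with the sliding tooth of its gear change facing solid metal between two notches of the crank wheel. Turn the crank wheel by its upright handle until a notch lines up with the tooth, then push the round gear-change knob fully home, towards the wheel, so that the tooth seats in the notch. Leave the flat shutter pull beside the hopper where it is.

Things in the scene. Friction and masses are not known exactly. Their poses are not given: they have to be found in the camera images.
- crank_grip (a point): Upright black handle fixed on the steel crank wheel (140 mm wide): cylinder, 24 mm diameter, 44 mm tall. Point: its centre, 22 mm below its top, 32 mm above the wheel's top. Frame turns with the wheel: x points level outward from the vertical spindle, 50 mm away, through the handle; y is the way it moves anticlockwise (from above); z up. Hub cap at the spindle: 32 mm wide, 13 mm above the wheel.
- crank (a joint): Wheel angle, rad, growing anticlockwise from above. Five notches in the rim, 27 mm wide, 24 deep, 72 degrees apart. One squarely faces the gear-change tooth at -2.513, -1.257, 0, 1.257, 2.513; in between is solid rim. Turns easily (0.06 N m of friction), stays where left; stops at -3.1 and 3.1. Starts between 0.3 and 0.96, handle on the robot's side of the wheel.
- gear_knob (a point): Round black gear-change knob, 32 mm diameter, 32 mm tall, on a steel slide at the end of the mill away from the hopper. Point: the knob's centre, 16 mm below its top; slide top 34 mm and guides 36 mm below it. Frame: y is level, along the slide towards the spindle (the way to push), z up. The slide's round-nosed tooth, 16 mm wide, ends 65 mm ahead of the knob's axis.
- gear (a joint): Travel of the gear-change slide, m: 0 fully out, 0.025 fully home at its stop, tooth seated in a notch. With no notch facing, it is blocked at about 0.005; within some 8 degrees of a notch the round nose finds its way in, turning the wheel a little. About 3 N of friction; stays where left. Starts between 0 and 0.003.
- shutter (a joint): Travel in m of the hopper's shutter, moved by a flat black pull (10 x 45 mm, 26 mm tall) that stands in front of the steel hopper at the other end of the mill. 0 is shut, as at the start; it is to stay shut.

How it is judged:
By the outcome, as a careful person would: the job done as asked, in the order asked, and still so for the second after the job is handed in, with the robot touching nothing.
It also fails if it takes over 42 s, if anything falls off the work surface, if the arm or the gripper's body presses on something with over 40 N, if the wrist force passes 120 N, or if a joint passes its speed limit or range.

### The arm

A 6-joint arm with a two-finger parallel gripper is mounted at the origin on the work surface. World frame = base frame: x ahead of the robot, y to its left, z up, the work surface at z = 0. Lengths are in mm, angles in rad, forces in N, time in s.
With the tool pointing down it reaches from about 325 to 875 mm from the base axis. Payload 4.4 kg.
Tool frame: the origin (TCP) lies on the centre line of the jaws, within the pads' length; the fingertips stand ahead of it and the grasp point (between the pads) lies 6 mm ahead of it (ctrl.tcp_to_tips is the z of the fingertips in the tool frame, in mm); z points along the fingers, y is the direction in which the jaws open and shut (so a half turn about z gives the same grasp; the last joint's range is limited). The gripper opens to 85 mm and grips with 20 to 120 N. Pads are 22 mm wide; open, the fingers measure 114 mm over their backs; the gripper's body (76 mm by 85 mm) begins 54 mm behind the grasp point. The pads swing forward as they close: fully open they stand 13 mm farther back than shut.
Start: joints at [0.956, 0.207, 1.542, -0, 1.393, -0.15], TCP at [257.75, 513.997, 256.282] pointing down, gripper open.
Joint ranges: [-2.73, 2.73], [-0.86, 2.22], [0.23, 2.46], [-1.11, 4.25], [0.08, 2.63], [-2.82, 2.82]. Speed limits (rad/s): [2.79, 2.79, 3.14, 3.14, 3.14, 3.14].

### API

Orientations are given as a 3x3 rotation matrix whose columns are the frame's x, y, z axes.
In Python, from plant import ctrl, sensors, optics gives the robot as it stands. Calls block until the motion is done:
- ctrl.move_ptp(position, orientation): joint-space move of the TCP to a pose.
- ctrl.move_l(position, rot=None, vel=150, threshold=None): straight line of the TCP; rot=None keeps the orientation; vel is the mean speed in mm/s. With threshold (N) it stops when the force on the tool has changed by that much, and returns True; else False.
- ctrl.set_joints(angles): joint-space move.
- ctrl.gripper_to(opening, force=None): finger opening in mm; force is the grip in N (None keeps the last); returns when the fingers have stopped.
- ctrl.hold(seconds).
- ctrl.solve_ik(position, orientation): joint angles nearest the present ones, or None.
- sensors.read_state(): the state.
- optics.grab_frame(name): name is "scene" or "top"; returns (picture, depth): 480x640x3 uint8, red, green, blue; 480x640 float32, mm along the optical axis (not along the pixel's ray), 0 where there is no reading.
- optics.camera_params(name): a dict with "mtx" (3x3 intrinsics, pixels), "k1" (the pictures are not rectified: a ray, as slopes to the right and down, at radius r is drawn at 1 + k1 r^2 times it, then the intrinsics apply), "R" (3x3) and "t" (3): a world point X has camera coordinates R X + t. Camera axes: x right, y down, z forward; pixel columns grow to the right and rows downward; lengths in mm; the calibration is good to about 2 mm. A picture is of the moment at which its call begins. camera_params takes no time and is no camera call.
A pose or a line that the arm cannot do raises ctrl.MotionError and nothing moves.
- ctrl.finish_job(): hands the job in, once; it reports no verdict.
The state is a dict: "t": time; "q": joint angles; "qvel": joint speeds; "tau": joint torques, N m; "eef_pos": TCP position; "eef_rot": TCP orientation; "force": force on the tool from outside, world axes, zero at the start; "wrist_torque": the same for the moment, N m; "grip_width": finger opening in mm.
Only numpy, scipy, OpenCV 4.12 (cv2) and the standard library are available. Lean on these libraries where they do the work, as an engineer would, in place of code of your own. Each camera call takes 0.05 s, during which the arm holds its last target. There are 200 camera calls.

## Working session

There is one attempt and no reset: what is moved stays moved. The work goes in short steps, each a Python script; the robot and the scene stay as the last script left them, time stands still between calls to the robot, and variables do not carry over. Pictures are saved under pics/ and viewed, about 8 in all and at most 12, crops included, and the job is handed in when it is done.

```bash
mkdir -p pics; cat > h.py <<'E'
import numpy as np, cv2
from plant import ctrl, sensors, optics
def grab(n,f):
    im,d=optics.grab_frame(n); cv2.imwrite(f'pics/{f}.png',im[:,:,::-1]); np.save(f'pics/{f}.npy',d); return im,d
def world(n,u,v,d):
    p=optics.camera_params(n); K=np.array(p['mtx'],float)
    x=(u-K[0,2])/K[0,0]; y=(v-K[1,2])/K[1,1]
    s=cv2.undistortPoints(np.array([[[u,v]]],float),K,np.array([p['k1'],0,0,0.]))[0,0]
    c=np.array([s[0]*d,s[1]*d,d]); return np.array(p['R']).T@(c-np.array(p['t']))
def pix(n,X):
    p=optics.camera_params(n); R=np.array(p['R'],float)
    return cv2.projectPoints(np.array([X],float),cv2.Rodrigues(R)[0],np.array(p['t'],float),np.array(p['mtx'],float),np.array([p['k1'],0,0,0.]))[0].ravel()
E
python3 - <<'E'
from h import *
for n in('top','scene'):
    grab(n,n+'0'); print(optics.camera_params(n))
print(sensors.read_state(),ctrl.tcp_to_tips)
E
```

```text
{'mtx': array([[566.68789944,   0.        , 322.28220803],
       [  0.        , 566.68789944, 237.91809667],
       [  0.        ,   0.        ,   1.        ]]), 'k1': -0.1184547920167211, 'R': array([[ 0.01675838, -0.99970218, -0.01773977],
       [-0.99382189, -0.01470771, -0.11000784],
       [ 0.10971417,  0.01947373, -0.9937724 ]]), 't': array([ 68.1936983 , 567.41964252, 874.50397183])}
{'mtx': array([[560.85009431,   0.        , 324.01117959],
       [  0.        , 560.85009431, 241.23419213],
       [  0.        ,   0.        ,   1.        ]]), 'k1': 0.0090173388715665, 'R': array([[-0.66058127,  0.75070468,  0.0086524 ],
       [ 0.50577224,  0.45351142, -0.73384047],
       [-0.55482144, -0.48038513, -0.67926674]]), 't': array([ 315.06113073, -245.82835954, 1179.76024575])}
{'t': 0.1, 'q': array([ 9.55503794e-01,  2.07360873e-01,  1.54280990e+00, -1.09575565e-05,
        1.39348444e+00, -1.50512048e-01]), 'qvel': array([-2.75234966e-04, -2.77738960e-03, -2.72466313e-03,  4.33555624e-05,
        7.66301946e-04,  1.92691081e-03]), 'tau': array([-9.94638431e-04, -3.84094405e+01, -2.92549449e+01, -2.50665726e-04,
        4.89420636e-03, -2.79227010e-05]), 'eef_pos': array([257.38417277, 513.47763129, 255.22756072]), 'eef_rot': array([[-8.93920675e-01,  4.48223639e-01, -1.18169731e-03],
       [ 4.48225097e-01,  8.93919126e-01, -1.69052252e-03],
       [ 2.98609670e-04, -2.04085942e-03, -9.99997873e-01]]), 'force': array([ 0.4660979 , -0.28124176,  0.00933105]), 'wrist_torque': array([-3.57042007e-02, -5.16090427e-02,  3.94513942e-05]), 'grip_width': 85.43772645758791} 25.0
```

View pics/top0.png

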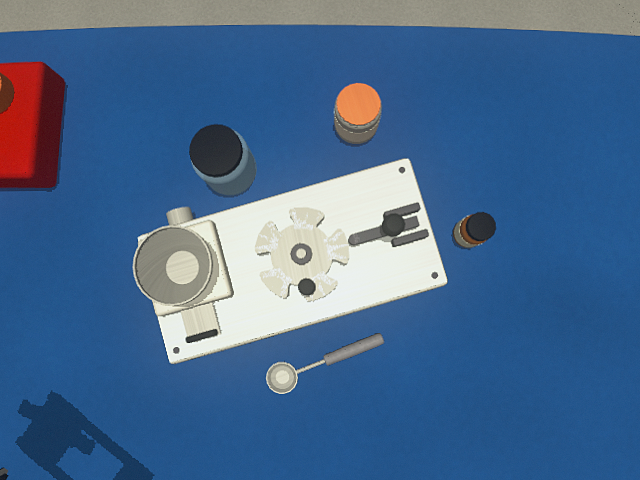

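View pics/scene0.png

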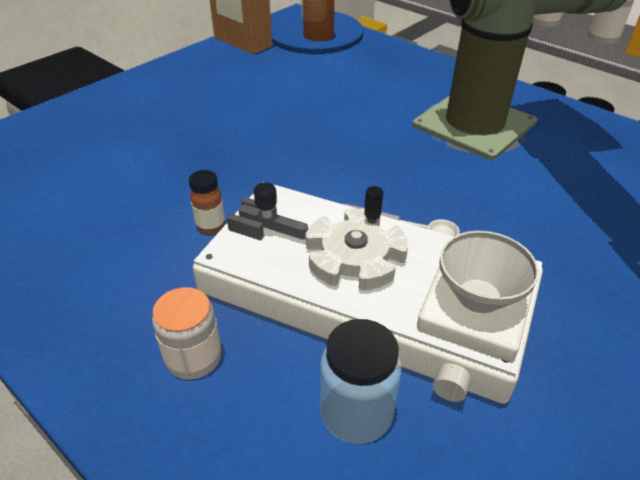

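The top view shows the hub at about (301,254), the handle top at (306,287), the knob at (393,225) and the tooth tip near (353,240). The shutter pull is at (202,337). Next I'll enlarge the wheel area and convert these to world positions.

```bash
python3 - <<'E'
from h import *
im=cv2.imread('pics/top0.png'); d=np.load('pics/top0.npy')
c=cv2.resize(im[190:310,245:435],None,fx=4.2,fy=4.2,interpolation=cv2.INTER_CUBIC); cv2.imwrite('pics/crop0.png',c)
for nm,u,v in [('hub',301,254),('grip',306,287),('knob',393,225),('wheelL',268,240),('plate',345,300),('guide',405,211),('tooth',360,239),('pull',202,337)]:
    print(nm,d[v,u],world('top',u,v,np.median(d[v-1:v+2,u-1:u+2])).round(1))
E
```

```text
hub 822.4541 [533.3 106.  113.3]
grip 775.4932 [484.7  96.  153.6]
knob 789.94226 [573.  -23.5 148.8]
wheelL 837.1093 [554.4 156.1 100.6]
plate 855.66956 [468.   40.4  71.1]
guide 843.6154 [601.3 -46.8  97.4]
tooth 839.2834 [558.1  20.   99.2]
pull 812.67804 [410.4 247.8 110. ]
```

View pics/crop0.png

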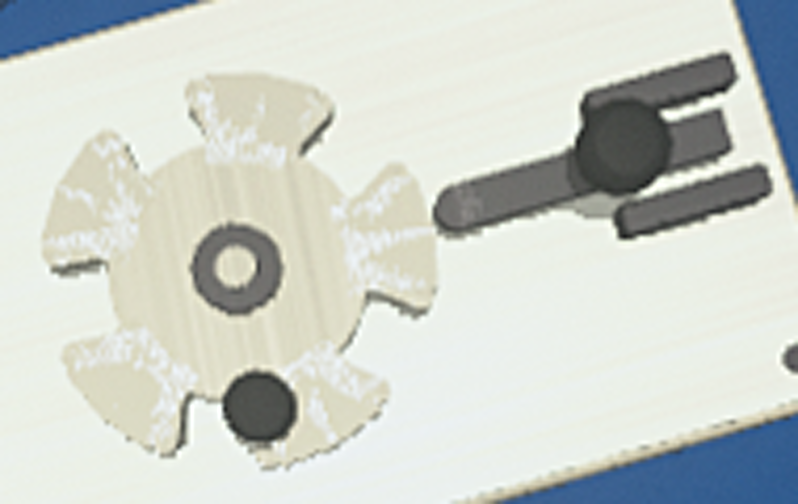

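The crop shows the hub at (237,268), the handle at (261,407) and the knob at (623,146). The tooth nose at (445,212) faces a lobe. One notch opens at about (368,142) and another at about (406,350). I'll get the notch angles from the depth image.

```bash
python3 - <<'E'
from h import *
d=np.load('pics/top0.npy')
w=lambda u,v:world('top',u,v,np.median(d[int(v)-1:int(v)+2,int(u)-1:int(u)+2]))
W=w(301.4,253.8);G=w(307.1,286.9);K=w(393.3,224.8);print(W,G,K)
R=[];
V,U=np.mgrid[195:315,250:360]
P=np.array([world('top',u,v,d[v,u]) for u,v in zip(U.ravel(),V.ravel())])
m=(abs(P[:,2]-100)<4)&(np.hypot(*(P[:,:2]-W[:2]).T)<73)
c,r=cv2.minEnclosingCircle(P[m][:,:2].astype(np.float32)); print('circle',c,r, np.median(P[m][:,2]))
C=W[:2]
q=P[:,:2]-C; rr=np.hypot(*q.T); ring=(rr>52)&(rr<66); a=np.arctan2(q[:,1],q[:,0]); z=P[:,2]
# fit 5-fold phase: notches where z<90
n=ring&(z<90)&(z>50); ph=np.angle(np.exp(5j*a[n]).mean())/5
s=ring&m; ph2=np.angle(-np.exp(5j*a[s]).mean())/5
T=np.arctan2(*(K[:2]-C)[::-1])
print('notch phase deg',np.degrees([ph,ph2]),'tooth',np.degrees(T),'dist',np.hypot(*(K[:2]-C)))
for p in(ph,ph2): print('turn needed (mod72)',(np.degrees(T-p))%72, 'to 0/-72',)
print('grip ang',np.degrees(np.arctan2(*(G[:2]-C)[::-1])),np.hypot(*(G[:2]-C)))
# board edge direction
bm=(cv2.imread('pics/top0.png').min(2)>190).astype(np.uint8)
cs=max(cv2.findContours(bm,0,2)[0],key=cv2.contourArea); print(cv2.minAreaRect(cs))
g=[world('top',u,v,836-0) for u,v in((386,214.4),(418,205.7))]; print('guide dir',np.degrees(np.arctan2(*(g[0]-g[1])[:2][::-1])))
E
```

```text
[533.63923299 105.47188511 113.35752991] [484.89984506  94.43440253 154.1181203 ] [573.28174011 -23.9520338  148.52877105]Traceback (most recent call last):
  File "<stdin>", line 7, in <module>
  File "h.py", line 6, in world
    p=optics.camera_params(n); K=np.array(p['mtx'],float)
ValueError: time passes only in moves, steps and waits
```

```bash
sed -i '2a from functools import lru_cache\ncp=lru_cache(None)(optics.camera_params)' h.py; sed -i 's/p=optics.camera_params(n)/p=cp(n)/' h.py; python3 - <<'E'
from h import *
d=np.load('pics/top0.npy')
w=lambda u,v:world('top',u,v,np.median(d[int(v)-1:int(v)+2,int(u)-1:int(u)+2]))
W=w(301.4,253.8);G=w(307.1,286.9);K=w(393.3,224.8)
V,U=np.mgrid[195:315,250:360]
P=np.array([world('top',u,v,d[v,u]) for u,v in zip(U.ravel(),V.ravel())])
C=W[:2]
q=P[:,:2]-C; rr=np.hypot(*q.T); z=P[:,2]
m=(abs(z-100)<4)&(rr<73)
c,r=cv2.minEnclosingCircle(P[m][:,:2].astype(np.float32)); print('circle',c,r, np.median(z[m]))
ring=(rr>52)&(rr<66); a=np.arctan2(q[:,1],q[:,0])
T=np.arctan2(*(K[:2]-C)[::-1])
for s,sg in((ring&(z<90)&(z>50),1),(ring&m,-1)):
    p=np.angle(sg*np.exp(5j*a[s]).mean())/5; print('notch phase',np.degrees(p),'turn mod72',np.degrees(T-p)%72)
print('tooth',np.degrees(T),'dist',np.hypot(*(K[:2]-C)))
print('grip ang',np.degrees(np.arctan2(*(G[:2]-C)[::-1])),np.hypot(*(G[:2]-C)))
g=[world('top',u,v,843) for u,v in((386,214.4),(418,205.7))]; print('guide dir',np.degrees(np.arctan2(*(g[0]-g[1])[:2][::-1])))
E
```

```text
circle (535.2578125, 105.06651306152344) 71.972412109375 100.37151725639096
notch phase 30.04383121464548 turn mod72 40.98597934558357
notch phase 30.924744289518625 turn mod72 40.105066270710424
tooth -72.97018943977095 dist 135.35907489346903
grip ang -167.24006426531182 49.97353257008418
guide dir 106.09788900600068
```

The wheel needs -31.5° (clockwise) to the nearest notch. I'll grip the handle with the jaws tangential and turn it along the arc.

```bash
cat >> h.py <<'E'
C=np.array([534.2,105.3]); 
def rot(y): # tool down, jaw axis y (2-vector)
    y=np.array([*y,0.])/np.hypot(*y); z=np.array([0,0,-1.]); return np.column_stack([np.cross(y,z),y,z])
def gp(deg): a=np.radians(deg); return C+50*np.array([np.cos(a),np.sin(a)]), rot((np.sin(a),-np.cos(a)))
E
python3 - <<'E'
from h import *
d=np.load('pics/top0.npy')
hz=max(world('top',u,v,d[v,u])[2] for u in range(130,222,4) for v in range(205,310,4) if d[v,u]>0); print('hopper top',hz)
assert hz<200
p,R=gp(-167.3); print(p,R)
ctrl.move_ptp([*p,240],R); 
ctrl.gripper_to(60)
ctrl.move_l([*p,138],R,vel=120,threshold=15)
s=sensors.read_state(); print(s['t'],s['eef_pos'],s['force'])
ctrl.gripper_to(15,25)
s=sensors.read_state(); print(s['t'],s['grip_width'],s['force'])
grab('top','top1')
E
```

```text
hopper top 162.94632305790856
[485.4232728   94.30768978] [[-0.97553454 -0.2198462   0.        ]
 [-0.2198462   0.97553454  0.        ]
 [-0.          0.         -1.        ]]
3.2167 [486.16266716  94.31260892 138.76203824] [ 0.46583763 -0.05618841 -0.35560842]
3.625 23.9309526693304 [-2.69875993  1.01557336  4.94069026]
```

Grip width is 23.9 mm, which matches the handle. Turning now.

```bash
python3 - <<'E'
from h import *
for a in np.linspace(-167.3,-198.8,6)[1:]:
    p,R=gp(a); ctrl.move_l([*p,138],R,vel=40)
    s=sensors.read_state(); print(round(s['t'],2),s['eef_pos'].round(1),s['force'].round(1),s['grip_width'])
ctrl.gripper_to(60)
p,R=gp(-198.8); ctrl.move_l([*p,215],R,vel=150)
k=np.array([573.3,-24.]); u=(C-k)/np.hypot(*(C-k))
ctrl.move_ptp([*(k-150*u*0+np.array([0,0])),230],rot(u))
ctrl.hold(.1)
grab('scene','scene2'); grab('top','top2'); print(sensors.read_state()['t'])
im=cv2.imread('pics/scene2.png'); cv2.imwrite('pics/scene2c.png',cv2.resize(im[150:330,180:430],None,fx=3,fy=3))
E
```

```text
3.96 [484.7 100.2 138.9] [-3.3  2.1  6. ] 23.26581915914016
4.24 [484.2 105.8 138.9] [-3.5  1.8  7.9] 23.40635776324846
4.53 [484.2 111.4 138.9] [-4.1  2.6  7.9] 23.08631244835972
4.81 [484.9 117.  138.9] [-4.6  3.4  7.9] 23.56135951288031
5.09 [486.2 122.5 138.9] [-5.4  3.7  8.8] 23.336163151219672
7.2583
```

View pics/scene2c.png

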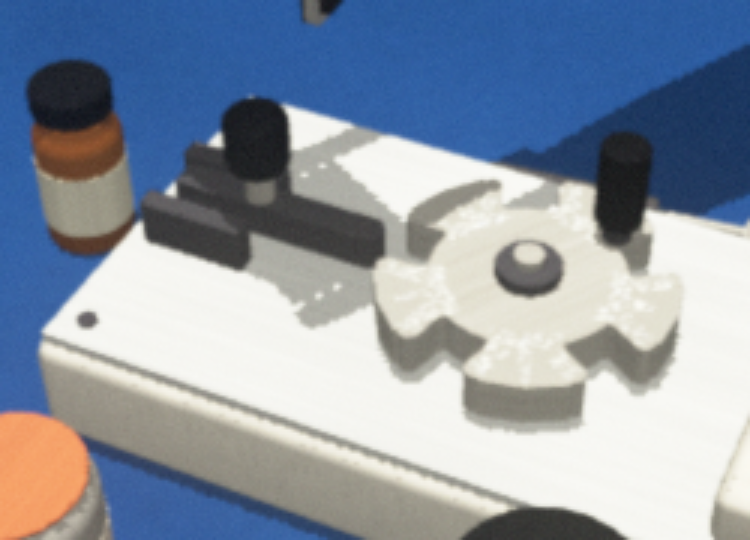

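View pics/top2.png

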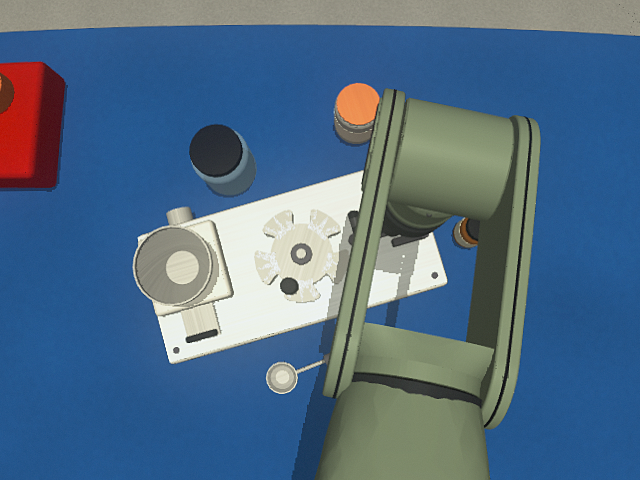

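In the scene crop the tooth end, at about (383,245), faces the gap between the lobes at (440,215) and (385,270). The shutter hasn't moved. I'll check the handle angle, then grip the knob along the slide and push it home.

```bash
python3 - <<'E'
from h import *
d=np.load('pics/top2.npy'); G=world('top',289.5,286,np.median(d[285:288,288:291])); 
a=np.degrees(np.arctan2(*(G[:2]-np.array([533.64,105.47]))[::-1])); print(G,a,'turned',(a-360 if a>0 else a)+167.24)
assert abs((a-360 if a>0 else a)+167.24+31.5)<5
k=np.array([573.3,-24.]); u=(C-k)/np.hypot(*(C-k)); R=rot(u)
print(ctrl.move_l([*k,139],R,vel=120,threshold=15))
ctrl.gripper_to(25,25)
s=sensors.read_state(); print(s['t'],s['grip_width'],s['eef_pos'],s['force'])
print(ctrl.move_l([*(k+32*u),139],R,vel=25,threshold=22))
s=sensors.read_state(); print(s['t'],s['grip_width'],s['eef_pos'],s['force'],'adv',(s['eef_pos'][:2]-k)@u)
ctrl.hold(.2)
s=sensors.read_state(); print(s['force'],'adv',(s['eef_pos'][:2]-k)@u)
E
```

```text
[485.72462596 118.66044759 153.80391335] 164.60849766753682 turned -28.151502332463167
False
8.5333 30.810091499379425 [574.06693476 -24.12074489 140.23531196] [-0.75117627  0.22649578  3.66879781]
True
9.6167 31.090249518521127 [567.32073101  -2.24124386 140.29001099] [ 0.93727897 -2.76557903  2.46845352] adv 22.558029855393727
[ 0.49610764 -3.29311718  2.19213818] adv 22.543282295664326
```

It stopped after 22.6 mm. I'll push on a little to confirm a hard stop, then release and look.

```bash
python3 - <<'E'
from h import *
k=np.array([573.3,-24.]); u=(C-k)/np.hypot(*(C-k)); R=rot(u)
for i in range(2):
    print(ctrl.move_l([*(k+35*u),139],R,vel=20,threshold=28))
    s=sensors.read_state(); print(s['t'],s['force'],'adv',(s['eef_pos'][:2]-k)@u)
e=s['eef_pos']
ctrl.gripper_to(60)
ctrl.move_l([e[0],e[1],235],R,vel=150)
ctrl.move_ptp([350,-280,260],R)
ctrl.hold(.1)
grab('scene','scene3'); d=grab('top','top3')[1]; print(sensors.read_state()['t'],sensors.read_state()['force'])
im=cv2.imread('pics/top3.png'); cv2.imwrite('pics/top3c.png',cv2.resize(im[190:350,130:440],None,fx=2.5,fy=2.5,interpolation=cv2.INTER_CUBIC))
E
```

```text
True
10.3083 [ 1.37671868 -4.1938673   1.88549614] adv 22.602041210691578
True
10.8167 [ 0.67295131 -2.99915489  2.39072813] adv 22.613573653858143
13.5167 [ 0.33385354 -0.09097686  0.22433093]
```

View pics/top3c.png

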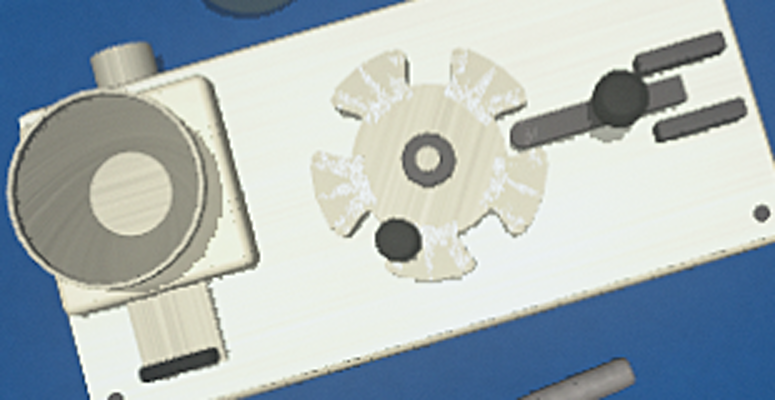

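In the last top view the tooth sits inside the notch, with its tip at crop (513,135), and the knob at (620,98) is about 22.7 mm nearer the spindle. The shutter pull at (180,364) hasn't moved. Three pushes stopped at the same place, so the slide is at its hard stop.

```bash
python3 - <<'E'
from h import *
for n,(u,v) in {'top0':(393.3,224.8),'top3':(378,229.2)}.items():
    d=np.load(f'pics/{n}.npy'); u2,v2=int(u),int(v); print(n,world('top',u,v,np.median(d[v2-1:v2+2,u2-1:u2+2])), 'pull px diff' )
a,b=[cv2.imread(f'pics/{n}.png',0)[325:348,180:222].astype(int) for n in('top0','top3')]; print(abs(a-b).max(),abs(a-b).mean())
ctrl.finish_job()
E
```

```text
top0 [573.28174011 -23.9520338  148.52877105] pull px diff
top3 [566.82790281  -2.64808097 148.10075439] pull px diff
6 0.8519668737060041
the job is handed in; nothing more can be done
```

I turned the crank wheel about 31° clockwise by its handle to the nearest notch, pushed the gear knob home and handed the job in at about 13.5 s. There is no verdict, so this rests on my own checks.

- **Wheel:** before the push, the camera put the handle about 3° short of the planned angle. That is well inside the 8° within which the tooth finds its own way in. The last top view shows the tooth centred in a notch.
- **Knob:** it moved 22.3 mm by camera and 22.6 mm by the arm. Two more pushes, set to stop at 28 N, ended within 0.06 mm of the same place. With a start between 0 and 3 mm, that fits the 25 mm stop, but I did not measure the final slide position directly.
- **Shutter:** the image around the pull is the same before and after, so it is still shut.
- **Robot:** it was clear of everything, with force readings near zero.

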